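Rebuild the top end of a small air compressor pump

TASK

Put the top end of the little air compressor pump back together on its crankcase: slide the finned cylinder down over the two guide studs, then the flat steel valve plate with its reeds upwards, then the cylinder head with its outlet pipe upwards, each let down without dropping it until it lies flat on the part below. Then slip the yellow pipe cap fully down over the head's outlet pipe to keep dirt out. Leave the two sockets, the clamp and the T-joint where they are.

Things in the scene. Friction and masses are not known exactly. Their poses are not given: they have to be found in the camera images.
- crankcase: Aluminium pump crankcase, fixed. Foot 130 x 70 x 7 mm; flat deck 86 (x) x 52 (y) mm, its face 60 mm above the bench. Two steel guide studs, 7 mm thick, stand on the deck at x = +33 and -33, y = 0, rising 54 mm above it, the top 8 mm tapered to 2 mm. A 32 mm round piston between them stands 8 mm above the deck. Origin: centre of the foot's underside; x along the line of studs, z up.
- cylinder: Loose finned aluminium cylinder, about 170 g: block 86 (x) x 52 (y) x 32 (z) mm, level fins round its sides, open 38 mm bore up through the middle, 10 mm stud holes straight through at x = +33 and -33, y = 0. Goes on the deck (piston in its bore), either end round. Lies upright. Origin: centre of the underside; x along the line of stud holes, z up.
- valve_plate: Loose flat steel valve plate, about 200 g: 86 (x) x 56 (y) x 6 (z) mm, no bore, 10 mm stud holes straight through at x = +33 and -33, y = 0; two thin dark reeds with brass rivets on its upper face. Goes on the cylinder, either end round. Lies reeds up. Origin: centre of the underside; x along the line of stud holes, z up.
- head: Loose aluminium head, about 180 g: slab 86 (x) x 60 (y) x 16 (z) mm, 10 mm stud holes through at x = +33 and -33, y = 0. Fins at |y| 16 to 29, |x| under 26, reach 22 mm up; mid boss, 33 across, 20 mm up; on it a brass outlet pipe, 15 thick, bevelled, top 36 mm up. Goes on the valve plate, either end round. Lies pipe up. Origin: centre of the underside; x along the stud holes, z up.
- pipe_cap: Loose yellow hard silicone pipe cap, about 20 g, stiff: a round cup standing open side down, 28 mm across, 25 mm high, bore about 20 mm and 20 mm deep from below. Fully down, its rim sits on the head's boss, 20 mm above the head's underside. Origin: centre of the rim (underside); z up.
- socket_large: Chrome socket standing upright, 32 mm across, 38 mm high. Bystander. Origin: centre of the underside.
- socket_small: Smaller chrome socket standing upright, 25 mm across, 38 mm high. Bystander. Origin: centre of the underside.
- clamp: Bright orange plastic spring clamp lying flat, about 120 x 60 x 22 mm. Bystander. Origin: near its middle, on the bench; jaws towards its +x.
- tee: White PVC T-joint lying flat, run 74 mm along x, branch to +y, 34 mm high. Bystander. Origin: under the crossing, on the bench.
Mind the look-alikes: they are no part of the job. Of the things shaped like the valve_plate, the steel one is meant. What is shaped like the head but red is not meant.

How it is judged:
By the outcome, as a careful person would: the job done as asked, in the order asked, and still so for the second after the job is handed in, with the robot touching nothing.
It also fails if it takes over 136 s, if anything falls off the work surface, if the arm or the gripper's body presses on something with over 40 N, if the wrist force passes 120 N, or if a joint passes its speed limit or range.

ROBOT

A 7-joint arm with a two-finger parallel gripper is mounted at the origin on the work surface. World frame = base frame: x ahead of the robot, y to its left, z up, the work surface at z = 0. Lengths are in m, angles in rad, forces in N, time in s.
With the tool pointing down it reaches from about 0.4 to 0.85 m from the base axis. Payload 10.4 kg.
Tool frame: the origin (TCP) lies midway between the tips of the shut fingers; the grasp point (between the pads) lies ctrl.grip_depth behind it (ctrl.grip_depth is the distance from the TCP to the grasp point, in m); z points along the fingers, y is the line along which they close (so a half turn about z gives the same grasp; the last joint's range is limited). The gripper opens to 85 mm and grips with 20 to 120 N. Pads are 22 mm wide; open, the fingers measure 114 mm over their backs; the gripper's body (76 mm by 85 mm) begins 54 mm behind the grasp point. The pads swing forward as they close: fully open they stand 13 mm farther back than shut.
Start: joints at [-1.158, 0.332, -0.065, 1.46, 0.022, 1.35, -0.088], TCP at [0.264, 0.567, 0.231] pointing down, gripper open.
Joint ranges: [-2.6, 2.6], [-0.5, 2.12], [-1.47, 1.34], [0.16, 2.42], [-1.27, 4.41], [0.06, 2.06], [-2.6, 2.6]. Speed limits (rad/s): [2.22, 2.22, 2.79, 2.79, 3.14, 3.14, 3.14].

INTERFACE

Orientations are given as a unit quaternion [w, x, y, z].
In Python, from workcell import ctrl, optics gives the robot as it stands.
- The arm moves only by the tool apply_moves, never from a script. Its argument "increments" is a list of rows, each a list of 5 numbers: the opening, from 0 (shut) to 1 (fully open), then the shift along the world's x, y, z in mm, then the turn about the world's z in rad. A call has 1 to 12 rows; each row shifts and turns the commanded pose from where the row before left it; what a row does not reach is not made up. A row lasts 1/10 s, in which the tool goes at most 50 mm and 8.59 degrees, less where a joint would pass 70% of its speed; a pose out of reach is approached as far as the arm can. A call is refused whole if a number of a shift passes 50 or a number of a turn 0.15, either way. A call with a gripper value outside its range is refused whole. The fingers move at their own pace and stop on an object; "grip_force" is the grip in N (left out, the last holds). Time passes only in rows, so rows that do not move let the fingers close. It gives the time, the measured TCP pose, the force, the opening and the grip force at its end, in the units of the state.
- ctrl.sense(): the state, without advancing time (a new reading comes with each control period).
- optics.capture(name): name is "scene" or "top"; returns a dict with "frame" (400x640x3 uint8, red, green, blue), "z_map" (400x640 float32, m along the optical axis (not along the pixel's ray), 0 where there is no reading), "fx", "fy", "cx", "cy" (pixels), "k1" (the pictures are not rectified: a ray, as slopes to the right and down, at radius r is drawn at 1 + k1 r^2 times it, then the intrinsics apply), "R" (3x3) and "t" (3): a world point X has camera coordinates R X + t. Camera axes: x right, y down, z forward; pixel columns grow to the right and rows downward; lengths in m; the calibration is good to about 2 mm. A picture is of the moment at which its call begins.
- ctrl.hand_in(): hands the job in; it is judged then, once.
Trained networks look in the newest picture that a camera, given by its name, has taken for a name from the list of things; names that differ only in an ending like _2 or _b are one class to them, and where a whole thing is asked for, a point or a joint stands for the part that bears it (a point fixed in the world has none). Each returns a list of dicts, best first, with "p" (0 to 1); they miss things now and then, are a little off and sometimes report something else, mostly with a low value. They report only what shows in the picture. A call takes as long as a camera call. They do not tell look-alikes from the thing itself.
- optics.outline_of(camera, query): "region" (400x640 bool, what is visible of it).
- optics.mark_of(camera, query): "location" ([x, y, z] in m, in the coordinates of the camera as it stood for that picture, good to about 4 mm: a listed point, or the origin of a listed thing).
The state is a dict: "t": time; "joint_positions": joint angles; "qd": joint speeds; "tau": joint torques, N m; "tool_pos": TCP position; "tool_rot": TCP orientation; "wrist_force": force on the tool from outside, world axes, zero at the start; "moment": the same for the moment, N m; "opening": opening from 0.0 (shut) to 1.0 (fully open); "grasp_force": force on a finger pad.
Only numpy, scipy, OpenCV 4.12 (cv2) and the standard library are available. Lean on these libraries where they do the work, as an engineer would, in place of code of your own. Each camera call takes 0.05 s, during which the arm holds its last target. There are 200 camera calls.

## Working session

There is one attempt and no reset: what is moved stays moved. The work goes in short steps, Python scripts to look and compute and a tool call to move; the robot and the scene stay as the last step left them, time stands still between calls to the robot, and variables do not carry over. Pictures are saved under pics/ and viewed, at most 18 in all, crops included, and the job is handed in when it is done.

Besides the shell and the picture viewer there is one more tool, called after "Call:" as name(argument=value, ...), one argument or row to a line, values as JSON. apply_moves: Moves the arm, as the interface text tells. Its arguments: {"type":"object","properties":{"increments":{"type":"array","items":{"type":"array","items":{"type":"number"}}},"grip_force":{"type":"number"}},"required":["increments"]}

```bash
ls; mkdir -p pics; cat > h.py <<'E'
import numpy as np, cv2
from workcell import ctrl, optics
def K(c): return np.array([[c['fx'],0,c['cx']],[0,c['fy'],c['cy']],[0,0,1]])
def cloud(c):
    "world xyz per pixel"
    h,w=c['z_map'].shape
    u,v=np.meshgrid(np.arange(w),np.arange(h))
    xd=(u-c['cx'])/c['fx']; yd=(v-c['cy'])/c['fy']
    x,y=xd.copy(),yd.copy()
    for _ in range(8):
        s=1+c['k1']*(x*x+y*y); x=xd/s; y=yd/s
    z=c['z_map']; P=np.dstack([x*z,y*z,z])
    W=(P-np.array(c['t']))@np.array(c['R'])
    W[z==0]=np.nan
    return W
def toworld(c,p): return (np.array(p)-np.array(c['t']))@np.array(c['R'])
def proj(c,X):
    p=np.array(c['R'])@np.array(X)+np.array(c['t']); x,y=p[0]/p[2],p[1]/p[2]; s=1+c['k1']*(x*x+y*y)
    return c['fx']*x*s+c['cx'], c['fy']*y*s+c['cy']
def save(img,name,box=None,k=1):
    if box: u0,v0,u1,v1=box; img=img[v0:v1,u0:u1]
    cv2.imwrite('pics/'+name,cv2.resize(img[:,:,::-1],None,fx=k,fy=k,interpolation=cv2.INTER_CUBIC))
E
python3 - <<'E'
from h import *
print(ctrl.grip_depth, ctrl.sense())
for n in ['scene','top']:
    c=optics.capture(n); save(c['frame'],n+'0.png',k=1.25)
    print(n,c['fx'],c['k1'],-np.array(c['R']).T@c['t'])
    for q in ['crankcase','cylinder','valve_plate','head','pipe_cap','socket_large','socket_small','clamp','tee']:
        for m in optics.mark_of(n,q): 
            w=toworld(c,m['location']); print(q,round(m['p'],2),w.round(3),np.round(proj(c,w)))
E
```

```text
pics
0.0187 {'t': 0.0, 'joint_positions': array([-1.15761987,  0.33287297, -0.06469934,  1.46094866,  0.02158156,
        1.34989254, -0.08849883]), 'qd': array([-2.38066241e-03, -5.67256343e-04, -7.70575422e-04,  9.23921820e-05,
        1.72032016e-03, -6.97165661e-04,  1.17280532e-04]), 'tau': array([ 2.54111119e-04, -6.25454307e+01,  4.91661520e-02, -3.91608596e+01,
        1.62044523e-02,  9.81497724e-03, -1.77554227e-05]), 'tool_pos': array([0.26366199, 0.56624718, 0.23051173]), 'tool_rot': array([-1.30424860e-04,  2.16159599e-01,  9.76357782e-01, -7.01417237e-04]), 'wrist_force': array([ 0.0869395 , -0.45027677,  0.9694826 ]), 'moment': array([ 0.02062786, -0.0074845 ,  0.0359537 ]), 'grasp_force': 0.0, 'opening': 0.9997792128252377}
scene 417.43372961873456 -0.01842134115773241 [ 1.26246064 -0.37463405  0.6680854 ]
crankcase 0.7 [ 0.445 -0.186  0.002] [223. 205.]
cylinder 0.95 [0.443 0.203 0.005] [352. 159.]
cylinder 0.64 [ 0.444 -0.185  0.002] [223. 205.]
valve_plate 0.64 [ 0.7    0.38  -0.001] [463. 187.]
valve_plate 0.61 [0.644 0.249 0.002] [410. 191.]
head 0.95 [ 0.633 -0.
[... 353 characters left out ...]
.]
tee 0.72 [ 0.786 -0.157 -0.001] [297. 296.]
tee 0.59 [ 0.446 -0.188  0.   ] [223. 206.]
top 428.02455532397596 -0.0045454229855507455 [0.37280774 0.00219726 1.10905511]
crankcase 0.55 [ 0.447 -0.191  0.002] [401. 271.]
cylinder 0.63 [ 0.447  0.207 -0.002] [247. 264.]
valve_plate 0.83 [0.643 0.245 0.002] [238. 190.]
valve_plate 0.59 [0.701 0.382 0.001] [190. 167.]
head 0.79 [ 0.635 -0.394  0.001] [478. 202.]
head 0.56 [ 0.626 -0.241 -0.001] [420. 203.]
pipe_cap 0.42 [ 0.597 -0.013  0.001] [334. 210.]
socket_large 0.46 [0.405 0.043 0.   ] [309. 283.]
socket_large 0.23 [ 0.595 -0.013  0.001] [334. 211.]
clamp 0.84 [ 0.782  0.14  -0.006] [281. 143.]
tee 0.75 [ 0.791 -0.156 -0.001] [389. 143.]
```

View pics/top0.png

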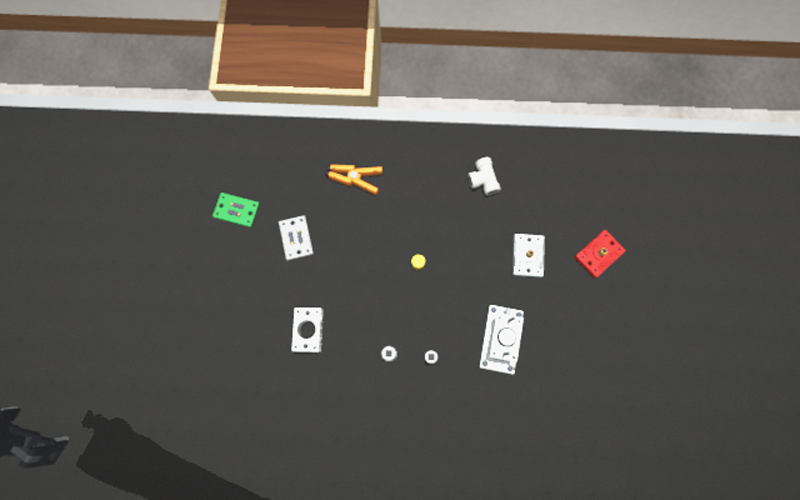

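View pics/scene0.png

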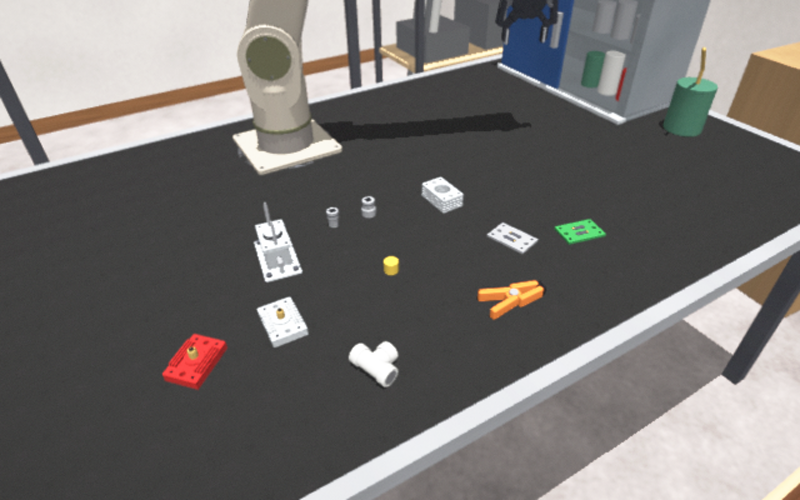

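In the top view (800x500 scale), the steel plate is at (296,237) and its green look-alike at (236,209). The aluminium head is at (529,255) and the red one at (600,253). The rest are unambiguous: cylinder (307,330), cap (418,261; the sockets at (389,353) and (431,356) are not yellow), crankcase (501,340).

```bash
cat >> h.py <<'E'
def rect(W,fr,xy,z0,z1,r=.09):
    "min area rectangle of points with height in z0..z1 round xy"
    m=(np.hypot(W[...,0]-xy[0],W[...,1]-xy[1])<r)&(W[...,2]>z0)&(W[...,2]<z1)
    P=W[m]; (c,s,a)=cv2.minAreaRect((P[:,:2]*1000).astype(np.float32))
    if s[0]<s[1]: s=s[::-1]; a+=90
    a=(a+90)%180-90
    return np.round(c,1),np.round(s,1),round(a,1),len(P),round(float(np.median(P[:,2])),4)
E
python3 - <<'E'
from h import *
for n in ['top','scene']:
    c=optics.capture(n); W=cloud(c)
    for q,xy,z0,z1 in [('crank deck',(.446,-.19),.05,.068),('foot',(.446,-.19),.0045,.12),('cyl',(.446,.205),.026,.04),('plate',(.643,.247),.0035,.012),('head',(.626,-.241),.012,.03),('cap',(.598,-.013),.018,.035),('stud',(.446,-.19),.085,.13)]:
        try: print(n,q,*rect(W,c['frame'],xy,z0,z1,.075 if q!='cap' else .03))
        except Exception as e: print(n,q,e)
    m=(np.hypot(W[...,0]-.446,W[...,1]+.19)<.075)&(W[...,2]>.075)
    print(np.c_[np.argwhere(m),(W[m]*1000).round()][:14].tolist())
    save(c['frame'],n+'_crank.png',(370,230,440,310) if n=='top' else (190,140,260,240),7 if n=='top' else 5)
E
```

```text
top crank deck [ 446.8 -187.6] [85.9 52.7] -8.7 684 0.0606
top foot [ 450.2 -186.9] [138.7 132. ] -7.4 1420 0.0578
top cyl [448.  207.3] [85.7 53.1] 1.2 548 0.0324
top plate [642. 247.] [147.6 139.4] 6.3 801 0.0062
top head [ 622.6 -241.6] [86.8 60.6] -2.3 707 0.0176
top cap [597.5 -11.6] [26.3 25.3] -22.5 88 0.0253
top stud [ 446.8 -187.3] [70.7  6.4] -8.4 27 0.1057
[[253.0, 409.0, 481.0, -190.0, 107.0], [253.0, 410.0, 481.0, -191.0, 113.0], [253.0, 411.0, 481.0, -195.0, 107.0], [254.0, 407.0, 481.0, -190.0, 83.0], [254.0, 408.0, 480.0, -189.0, 97.0], [254.0, 409.0, 479.0, -190.0, 108.0], [254.0, 410.0, 478.0, -191.0, 115.0], [254.0, 411.0, 479.0, -194.0, 111.0], [255.0, 407.0, 479.0, -189.0, 87.0], [255.0, 408.0, 478.0, -189.0, 97.0], [255.0, 409.0, 477.0, -191.0, 101.0], [255.0, 410.0, 477.0, -192.0, 109.0], [255.0, 411.0, 477.0, -195.0, 105.0], [256.0, 407.0, 477.0, -191.0, 78.0]]
scene crank deck [ 445.3 -190.5] [91.5 52.1] -8.6 430 0.0611
scene foot [ 449.4 -178.8] [132.9  99.7] -11.5 1270 0.0389
scene cyl [446.2 203.3] [91.  54.1] 1.6 308 0.0327
scene plate [638.6 241. ] [135.9 129.1] -62.6 514 0.0069
scene head [ 621.  -245.1] [89.  60.1] -1.8 819 0.0175
scene cap [597.1 -14.7] [27.5 24.8] -36.7 94 0.0256
scene stud [ 446.2 -190.5] [74.   6.6] -8.7 60 0.0985
[[162.0, 211.0, 413.0, -185.0, 114.0], [163.0, 211.0, 412.0, -186.0, 111.0], [163.0, 212.0, 414.0, -184.0, 112.0], [164.0, 211.0, 413.0, -187.0, 109.0], [164.0, 212.0, 414.0, -184.0, 108.0], [165.0, 211.0, 415.0, -188.0, 108.0], [165.0, 212.0, 414.0, -185.0, 106.0], [165.0, 213.0, 413.0, -182.0, 104.0], [166.0, 211.0, 417.0, -188.0, 106.0], [166.0, 212.0, 416.0, -186.0, 104.0], [166.0, 213.0, 413.0, -183.0, 102.0], [167.0, 211.0, 415.0, -188.0, 102.0], [167.0, 212.0, 414.0, -186.0, 100.0], [167.0, 213.0, 415.0, -184.0, 100.0]]
```

```bash
python3 - <<'E'
import cv2,numpy as np
a=cv2.imread('pics/top_crank.png');b=cv2.imread('pics/scene_crank.png')
a=cv2.resize(a,(400,500));b=cv2.resize(b,(350,500));cv2.imwrite('pics/cr.png',np.hstack([a,b]))
E
```

```text
(no output)
```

View pics/cr.png

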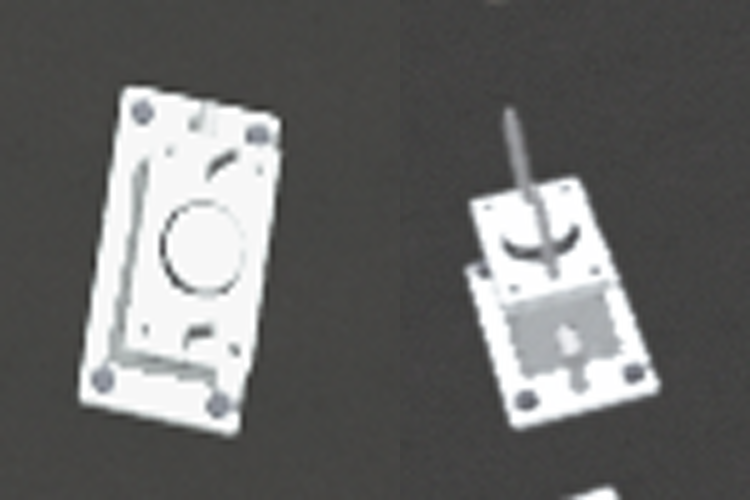

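The close crop shows the crankcase lying with its long axis about world x (yaw about -8.6°), with its studs standing. Moving above the cylinder.

Call:
apply_moves(
  increments=[
    [1, 18, -36, -8, 0.06],
    [1, 18, -36, -8, 0.06],
    [1, 18, -36, -8, 0.06],
    [1, 18, -36, -8, 0.06],
    [1, 18, -36, -8, 0.06],
    [1, 18, -36, -8, 0.06],
    [1, 18, -36, -8, 0.05],
    [1, 18, -36, -8, 0.05],
    [1, 18, -36, -8, 0],
    [1, 21, -37, -8, 0],
    [1, 0, 0, 0, 0],
    [1, 0, 0, 0, 0],
  ],
)

```text
t: 2.3
tool_pos: [0.4471, 0.2049, 0.1513]
tool_rot: [-0.0, -0.011, 1.0, 0.0]
wrist_force: [0.4, 0.9, -0.5]
opening: 0.999
grasp_force: 0.0
```

```bash
cat >> h.py <<'E'
def st():
    s=ctrl.sense(); w,x,y,z=s['tool_rot']
    yl=np.degrees(np.arctan2(1-2*(x*x+z*z),2*(x*y-w*z)))  # world angle of closing line
    print('t',round(s['t'],2),'pos',(s['tool_pos']*1000).round(1),'closeline',round((yl)%180,2),'open',round(s['opening'],3),'F',s['wrist_force'].round(1),'M',s['moment'].round(2),'g',round(s['grasp_force'],1))
E
python3 - <<'E'
from h import *
st()
c=optics.capture('top'); W=cloud(c)
for q in ['valve_plate']:
    for o in optics.outline_of('top',q):
        m=o['region']; P=(W[m]*1000)[:,:2].astype(np.float32)
        hsv=cv2.cvtColor(c['frame'],cv2.COLOR_RGB2HSV)[m].mean(0).round()
        cc,s,a=cv2.minAreaRect(P[~np.isnan(P).any(1)]); print(q,o['p'],np.round(cc,1),np.round(s,1),a,hsv)
# bright pixels round the plate, at z=6mm
g=c['frame'].min(2); u,v=map(int,proj(c,[.642,.247,.006]))
b=np.zeros_like(g,bool); b[v-25:v+25,u-25:u+25]=g[v-25:v+25,u-25:u+25]>110
P=(W[b]*1000)[:,:2].astype(np.float32); print(b.sum(),cv2.minAreaRect(P))
d=optics.capture('scene'); W=cloud(d)
g=d['frame'].min(2); u,v=map(int,proj(d,[.640,.244,.006]))
b=np.zeros_like(g,bool); b[v-25:v+25,u-25:u+25]=g[v-25:v+25,u-25:u+25]>110
P=(W[b]*1000)[:,:2].astype(np.float32); print(b.sum(),cv2.minAreaRect(P))
a=cv2.resize(c['frame'][130:290,150:310],(400,400)); b=cv2.resize(d['frame'][60:220,300:460],(400,400))
save(np.hstack([a,b]),'g1.png')
E
```

```text
t 2.3 pos [447.1 204.9 151.3] closeline 91.26 open 0.999 F [ 0.4  0.9 -0.5] M [ 0.06  0.06 -0.06] g 0.0
valve_plate 0.94 [698.8 384.1] [92.2 57.4] 78.03201293945312 [ 68. 131. 199.]
valve_plate 0.83 [641.5 250.7] [86.1 56.9] 18.066797256469727 [ 91.   5. 224.]
726 ((643.3932495117188, 251.10621643066406), (90.20516967773438, 58.161033630371094), 17.575538635253906)
533 ((636.5084228515625, 252.261962890625), (93.77882385253906, 71.81707000732422), 17.8167724609375)
```

View pics/g1.png

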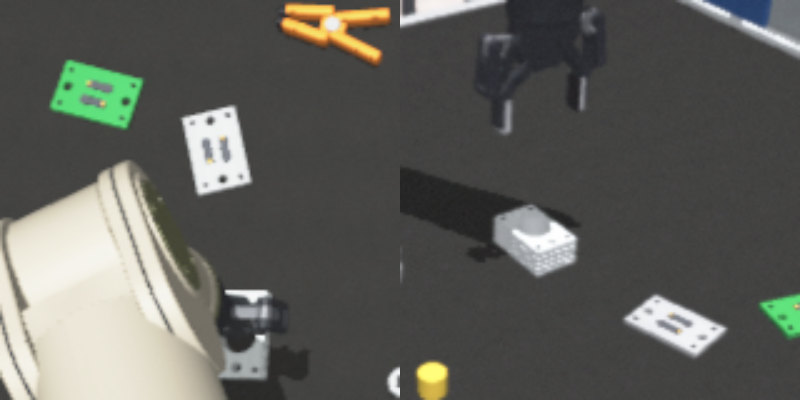

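Call:
apply_moves(
  increments=[
    [1, 0, 0, -40, 0],
    [1, 0, 0, -40, 0],
    [1, 0, 0, -40, 0],
    [1, 0, 0, -20, 0],
    [1, 0, 0, -11, 0],
    [0, 0, 0, 0, 0],
    [0, 0, 0, 0, 0],
    [0, 0, 0, 0, 0],
    [0, 0, 0, 0, 0],
    [0, 0, 0, 0, 0],
    [0, 0, 0, 0, 0],
  ],
  grip_force=50,
)

```text
t: 3.55
tool_pos: [0.4478, 0.2064, 0.0019]
tool_rot: [0.001, -0.012, 1.0, 0.001]
wrist_force: [-1.4, 0.4, 8.3]
opening: 0.599
grasp_force: 53.5
```

```bash
python3 - <<'E'
from h import *
st()
c=optics.capture('scene'); save(c['frame'],'g2.png',(300,80,420,200),5)
W=cloud(c); print(rect(W,0,(.447,.204),.026,.036,.05))
E
```

```text
t 3.55 pos [447.8 206.4   1.9] closeline 91.4 open 0.599 F [-1.4  0.4  8.3] M [-0.05  0.37 -0.03] g 53.5
(array([449.8, 204.6]), array([89.8, 75.5]), 18.3, 241, 0.0327)
```

View pics/g2.png

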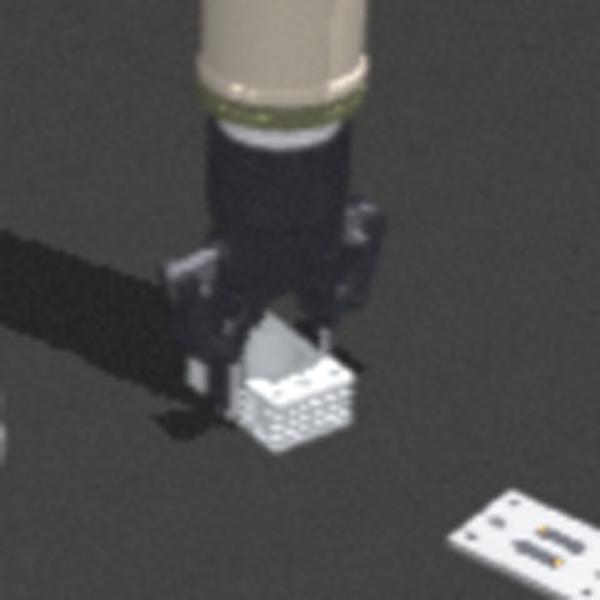

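Cylinder is gripped at mid-length. Lift, carry and look again over the studs.

Call:
apply_moves(
  increments=[
    [0, 0, 0, 10, 0],
    [0, 0, 0, 35, 0],
    [0, 0, 0, 45, 0],
    [0, 0, 0, 45, 0],
    [0, 0, -40, 0, -0.03],
    [0, 0, -45, 0, -0.03],
    [0, 0, -45, 0, -0.03],
    [0, 0, -45, 0, -0.03],
    [0, 0, -45, 0, -0.03],
    [0, -1, -45, 0, -0.023],
    [0, 0, -45, 0, 0],
    [0, 0, -45, 0, 0],
  ],
)

```text
t: 4.8
tool_pos: [0.4454, -0.1512, 0.1363]
tool_rot: [0.001, 0.074, 0.997, 0.0]
wrist_force: [0.5, -0.6, -2.3]
opening: 0.6
grasp_force: 53.0
```

Call:
apply_moves(
  increments=[
    [0, 0, -37, 0, 0],
    [0, 0, 0, 0, 0],
    [0, 0, 0, 0, 0],
    [0, 0, 0, 0, 0],
  ],
)

```text
t: 5.2
tool_pos: [0.4459, -0.1853, 0.1356]
tool_rot: [-0.0, 0.074, 0.997, 0.0]
wrist_force: [0.2, -0.6, -1.9]
opening: 0.599
grasp_force: 53.2
```

```bash
python3 - <<'E'
from h import *
st()
c=optics.capture('scene'); save(c['frame'],'g3.png',(150,100,300,250),4)
W=cloud(c); print(rect(W,0,(.445,-.19),.15,.19,.055))
c=optics.capture('top'); W=cloud(c); print(rect(W,0,(.445,-.19),.15,.175,.055)); save(c['frame'],'g3t.png',(370,210,450,310),5)
E
```

```text
t 5.2 pos [ 445.9 -185.3  135.6] closeline 81.54 open 0.599 F [ 0.2 -0.6 -1.9] M [ 0.03 -0.01  0.01] g 53.2
(array([ 448.2, -185.3]), array([97.8, 85.7]), -47.7, 798, 0.1661)
(array([ 449. , -160.2]), array([86.4, 31.2]), -3.8, 200, 0.1655)
```

View pics/g3.png

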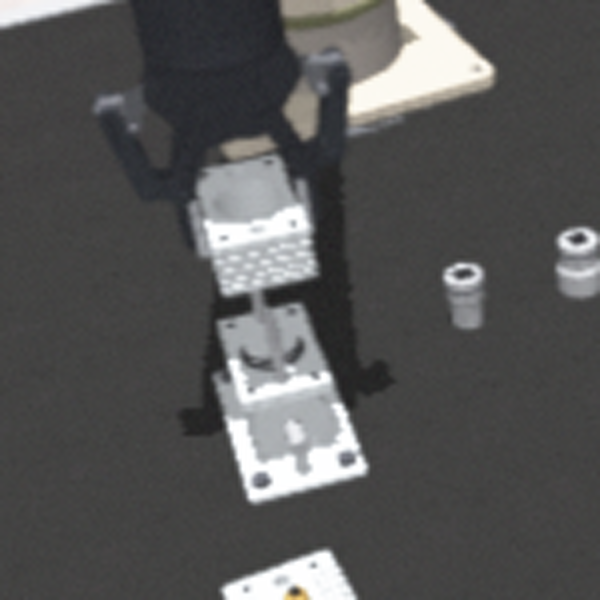

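```bash
cat >> h.py <<'E'
def ext(c,xy,z0,z1,yaw,hx=.06,hy=.045,bright=120):
    "extents (mm) along body axes, relative to xy, of bright points"
    W=cloud(c); a=np.radians(yaw); e=np.array([np.cos(a),np.sin(a)]); n=np.array([-e[1],e[0]])
    D=W[...,:2]-np.array(xy); A=D@e; B=D@n
    m=(abs(A)<hx)&(abs(B)<hy)&(W[...,2]>z0)&(W[...,2]<z1)&(c['frame'].min(2)>bright)
    # per column/row robust edges
    a_,b_=A[m]*1000,B[m]*1000
    mid=abs(b_)<15
    return dict(n=int(m.sum()),a=np.percentile(a_[mid],[2,98]).round(1),b=np.percentile(b_,[2,98]).round(1),z=round(float(np.median(W[m][:,2])),4))
E
python3 - <<'E'
from h import *
for n in ['scene','top']:
    c=optics.capture(n)
    print(n,'cyl',ext(c,(.446,-.187),.15,.18,-8.5)); print(n,'deck',ext(c,(.446,-.187),.05,.065,-8.5)); print(n,'cylall',ext(c,(.446,-.187),.13,.18,-8.5))
E
```

```text
scene cyl {'n': 615, 'a': array([-41.5,  42.7]), 'b': array([-28.8,  29.9]), 'z': 0.1656}
scene deck {'n': 352, 'a': array([-39.8,  43.6]), 'b': array([-28.9,  21.8]), 'z': 0.0609}
scene cylall {'n': 791, 'a': array([-41.3,  42.9]), 'b': array([-28.6,  30. ]), 'z': 0.1627}
top cyl {'n': 189, 'a': array([-43.2,  41.4]), 'b': array([10.3, 29. ]), 'z': 0.1654}
top deck {'n': 102, 'a': array([-42.5, -39.2]), 'b': array([-5.2, 25.7]), 'z': 0.0597}
top cylall {'n': 222, 'a': array([-43.3,  41.4]), 'b': array([10.3, 29.1]), 'z': 0.165}
```

View pics/g3t.png

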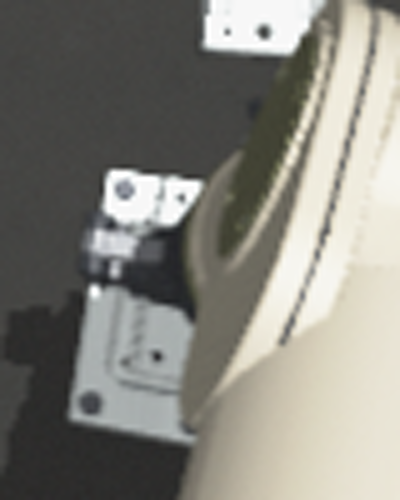

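Kinematics and the scene-camera edge comparison agree: shift about (+0.7, -3.6) mm, then lower onto the stud tips.

Call:
apply_moves(
  increments=[
    [0, 0.7, -3.6, 0, 0],
    [0, 0, 0, -10, 0],
    [0, 0, 0, -6, 0],
    [0, 0, 0, -4, 0],
    [0, 0, 0, -4, 0],
    [0, 0, 0, -4, 0],
    [0, 0, 0, -4, 0],
    [0, 0, 0, 0, 0],
    [0, 0, 0, 0, 0],
  ],
)

```text
t: 6.3
tool_pos: [0.4465, -0.1901, 0.1033]
tool_rot: [-0.0, 0.074, 0.997, -0.0]
wrist_force: [0.4, -0.1, -1.7]
opening: 0.6
grasp_force: 53.2
```

```bash
python3 - <<'E'
from h import *
st()
E
```

```text
t 6.3 pos [ 446.5 -190.1  103.3] closeline 81.47 open 0.6 F [ 0.4 -0.1 -1.7] M [-0.03 -0.03  0.01] g 53.2
```

Call:
apply_moves(
  increments=[
    [0, 0, 0, -8, 0],
    [0, 0, 0, -8, 0],
    [0, 0, 0, -8, 0],
    [0, 0, 0, -6, 0],
    [0, 0, 0, -4, 0],
    [0, 0, 0, -3, 0],
    [0, 0, 0, 0, 0],
    [0, 0, 0, 0, 0],
  ],
)

```text
t: 7.1
tool_pos: [0.4467, -0.1901, 0.0665]
tool_rot: [0.0, 0.074, 0.997, 0.0]
wrist_force: [0.3, 0.1, -2.0]
opening: 0.599
grasp_force: 53.2
```

```bash
python3 - <<'E'
from h import *
st()
E
```

```text
t 7.1 pos [ 446.7 -190.1   66.5] closeline 81.47 open 0.599 F [ 0.3  0.1 -2. ] M [-0.03 -0.05  0.01] g 53.2
```

Call:
apply_moves(
  increments=[
    [0, 0, 0, -2, 0],
    [0, 0, 0, -1, 0],
    [0, 0, 0, -1, 0],
    [0, 0, 0, -1, 0],
    [0, 0, 0, 0, 0],
  ],
)

```text
t: 7.6
tool_pos: [0.4466, -0.19, 0.0619]
tool_rot: [-0.0, 0.074, 0.997, 0.0]
wrist_force: [-3.9, 1.8, 7.7]
opening: 0.604
grasp_force: 54.3
```

Call:
apply_moves(
  increments=[
    [0.75, 0, 0, 0, 0],
    [0.85, 0, 0, 0, 0],
    [1, 0, 0, 0, 0],
    [1, 0, 0, 0, 0],
    [1, 0, 0, 10, 0],
    [1, 0, 0, 30, 0],
    [1, 0, 0, 45, 0],
    [1, 15, 40, 15, 0],
    [1, 20, 45, 0, 0.07],
    [1, 20, 45, 0, 0.08],
    [1, 20, 45, 0, 0.08],
    [1, 20, 45, 0, 0.08],
  ],
)

```text
t: 8.8
tool_pos: [0.5422, 0.0319, 0.1624]
tool_rot: [0.001, -0.082, 0.997, 0.0]
wrist_force: [1.3, -0.5, -0.0]
opening: 0.999
grasp_force: 0.0
```

Call:
apply_moves(
  increments=[
    [1, 20, 45, 0, 0.08],
    [1, 20, 45, 0, 0.07],
    [1, 20, 45, 0, 0],
    [1, 20, 43, 0, 0],
    [1, 20, 40, -30, 0],
    [1, 20, 42, -30, 0],
    [1, 0, 0, 0, 0],
    [1, 0, 0, 0, 0],
  ],
)

```text
t: 9.6
tool_pos: [0.6575, 0.2838, 0.1051]
tool_rot: [-0.001, -0.156, 0.988, -0.001]
wrist_force: [-0.0, -0.8, 1.0]
opening: 1.0
grasp_force: 0.0
```

```bash
python3 - <<'E'
from h import *
st()
c=optics.capture('top'); print('top cyl',rect(cloud(c),0,(.446,-.188),.085,.1,.065))
g=c['frame']; a=cv2.resize(g[150:230,200:280],(400,400)); u,v=map(int,proj(c,[.446,-.188,.09])); b=cv2.resize(g[v-40:v+40,u-40:u+40],(400,400))
save(np.hstack([a,b]),'g4.png')
c=optics.capture('scene'); print('scene cyl',rect(cloud(c),0,(.446,-.188),.085,.1,.065))
E
```

```text
t 9.6 pos [657.5 283.8 105.1] closeline 107.92 open 1.0 F [-0.  -0.8  1. ] M [-0.03 -0.03 -0.03] g 0.0
top cyl (array([ 446.8, -188.8]), array([86.2, 52.5]), -8.5, 617, 0.0922)
scene cyl (array([ 445.2, -191.5]), array([91.8, 52.4]), -8.8, 440, 0.0926)
```

View pics/g4.png

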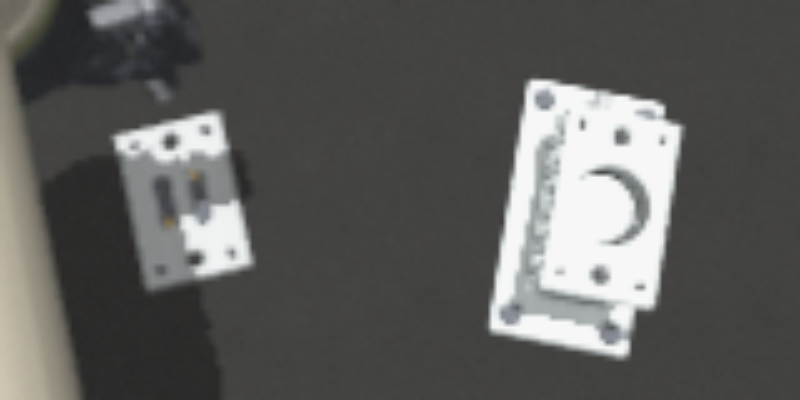

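```bash
python3 - <<'E'
from h import *
from scipy.optimize import fsolve
c=optics.capture('top')
for p in [(234.2,178.2),(239,201.8),(236.6,190)]:
    s=fsolve(lambda q: np.array(proj(c,[q[0],q[1],.006]))-p,[.64,.247]); print(s.round(4))
for n in ['top','scene']:
    if n=='scene': c=optics.capture(n)
    for o in optics.outline_of(n,'valve_plate'):
        k=cv2.findContours(o['region'].astype(np.uint8),0,2)[0]; k=max(k,key=cv2.contourArea)[:,0]
        P=np.array([fsolve(lambda q: np.array(proj(c,[q[0],q[1],.006]))-p,[.64,.247]) for p in k])
        print(n,o['p'],cv2.minAreaRect((P*1000).astype(np.float32)))
    print([ (m['p'],toworld(c,m['location']).round(4)) for m in optics.mark_of(n,'valve_plate')])
E
```

```text
[0.6729 0.2574]
[0.6089 0.2391]
[0.6407 0.2482]
top 0.71 ((641.0805053710938, 250.76136779785156), (89.23590850830078, 59.008392333984375), 17.050203323364258)
[(0.82, array([0.6433, 0.2463, 0.0007]))]
scene 0.84 ((641.741455078125, 246.13751220703125), (89.9907455444336, 62.301998138427734), 16.197254180908203)
scene 0.7 ((697.5732421875, 382.3087158203125), (93.59629821777344, 65.97808837890625), 76.28549194335938)
[(0.94, array([ 6.965e-01,  3.820e-01, -2.000e-04])), (0.81, array([ 0.6419,  0.2526, -0.0007]))]
```

Call:
apply_moves(
  increments=[
    [1, -8, -18, 0, -0.015],
    [0.85, -8, -18, 0, 0],
    [0.85, 0, 0, -40, 0],
    [0.85, 0, 0, -40, 0],
    [0.85, 0, 0, -15, 0],
    [0.85, 0, 0, -6, 0],
    [0.85, 0, 0, 0, 0],
    [0.85, 0, 0, 0, 0],
  ],
)

```text
t: 10.8
tool_pos: [0.6434, 0.2475, 0.0074]
tool_rot: [0.001, -0.148, 0.989, 0.0]
wrist_force: [0.4, -0.1, 1.0]
opening: 0.848
grasp_force: 0.0
```

```bash
python3 - <<'E'
from h import *
st()
c=optics.capture('scene'); save(c['frame'],'g5.png',(350,120,470,220),6)
E
```

```text
t 10.8 pos [643.4 247.5   7.4] closeline 106.97 open 0.848 F [ 0.4 -0.1  1. ] M [ 0.02  0.02 -0.02] g 0.0
```

View pics/g5.png

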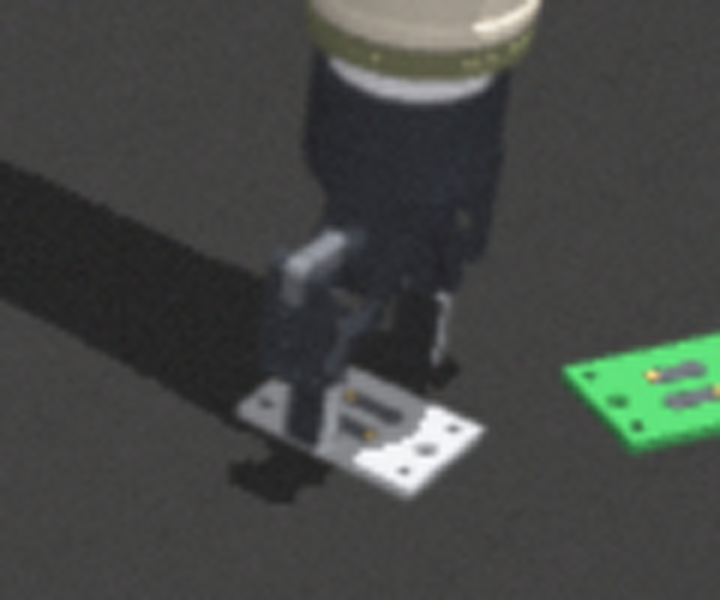

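Call:
apply_moves(
  increments=[
    [0.85, -1.5, 0.5, -4, 0],
    [0.85, 0, 0, -2, 0],
    [0.78, 0, 0, -2, 0],
    [0.74, 0, 0, 0, 0],
    [0.74, 0, 0, 0, 0],
  ],
  grip_force=30,
)

```text
t: 11.35
tool_pos: [0.6406, 0.2476, -0.0027]
tool_rot: [-0.0, -0.148, 0.989, 0.0]
wrist_force: [-0.1, -0.7, -0.4]
opening: 0.744
grasp_force: 0.0
```

```bash
python3 - <<'E'
from h import *
st()
E
```

```text
t 11.35 pos [640.6 247.6  -2.7] closeline 106.97 open 0.744 F [-0.1 -0.7 -0.4] M [-0.   -0.01  0.06] g 0.0
```

Call:
apply_moves(
  increments=[
    [0.7, 0, 0, 0, 0],
    [0.67, 0, 0, 0, 0],
    [0.6, 0, 0, 0, 0],
    [0.5, 0, 0, 0, 0],
    [0, 0, 0, 0, 0],
    [0, 0, 0, 0, 0],
    [0, 0, 0, 0, 0],
  ],
)

```text
t: 12.05
tool_pos: [0.6408, 0.2478, -0.0022]
tool_rot: [0.0, -0.148, 0.989, 0.0]
wrist_force: [-2.1, 0.1, 5.3]
opening: 0.648
grasp_force: 32.3
```

```bash
python3 - <<'E'
from h import *
st()
c=optics.capture('scene'); save(c['frame'],'g6.png',(350,120,470,220),6)
E
```

```text
t 12.05 pos [640.8 247.8  -2.2] closeline 106.98 open 0.648 F [-2.1  0.1  5.3] M [0.06 0.37 0.01] g 32.3
```

Call:
apply_moves(
  increments=[
    [0, 0, 0, 0, 0],
    [0, 0, 0, 0, 0],
    [0, 0, 0, 5, 0],
    [0, 0, 0, 15, 0],
    [0, 0, 0, 30, 0],
    [0, 0, 0, 40, 0],
    [0, 0, 0, 0, 0],
    [0, 0, 0, 0, 0],
  ],
  grip_force=70,
)

```text
t: 12.9
tool_pos: [0.6413, 0.2477, 0.0891]
tool_rot: [0.001, -0.147, 0.989, 0.0]
wrist_force: [-1.3, -0.0, -2.2]
opening: 0.616
grasp_force: 73.8
```

```bash
python3 - <<'E'
from h import *
st()
c=optics.capture('scene'); save(c['frame'],'g7.png',(350,70,470,170),6)
W=cloud(c); m=(np.hypot(W[...,0]-.641,W[...,1]-.248)<.06)&(W[...,2]>.085)&(W[...,2]<.11)&(c['frame'].min(2)>90)
P=W[m]; A=np.c_[P[:,:2]-[.641,.248],np.ones(len(P))]; print(len(P),np.linalg.lstsq(A,P[:,2],rcond=None)[0])
E
```

```text
t 12.9 pos [641.3 247.7  89.1] closeline 106.96 open 0.616 F [-1.3 -0.  -2.2] M [-0.01  0.01  0.  ] g 73.8
379 [-0.00903266  0.00818589  0.09752984]
```

View pics/g7.png

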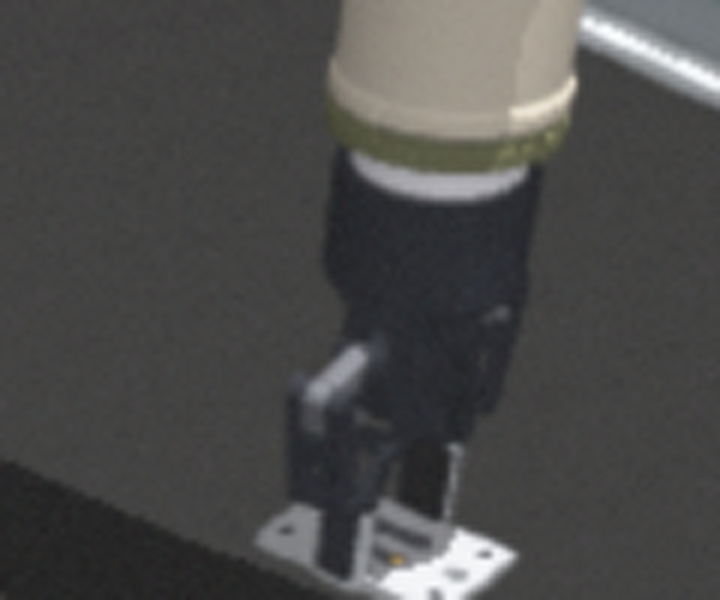

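Call:
apply_moves(
  increments=[
    [0, 0, 0, 40, 0],
    [0, -18, -40, 10, -0.05],
    [0, -18, -40, 0, -0.05],
    [0, -18, -40, 0, -0.05],
    [0, -18, -40, 0, -0.05],
    [0, -18, -40, 0, -0.05],
    [0, -18, -40, 0, -0.05],
    [0, -18, -40, 0, -0.05],
    [0, -18, -40, 0, -0.05],
    [0, -18, -40, 0, -0.044],
    [0, -18, -40, 0, 0],
    [0, -14.5, -37.5, 0, 0],
  ],
)

```text
t: 14.15
tool_pos: [0.444, -0.1914, 0.1364]
tool_rot: [-0.001, 0.074, 0.997, 0.0]
wrist_force: [0.4, -0.8, -1.5]
opening: 0.621
grasp_force: 74.4
```

Call:
apply_moves(
  increments=[
    [0, 0, 0, 0, 0],
    [0, 0, 0, 0, 0],
    [0, 0, 0, 0, 0],
  ],
)

```text
t: 14.45
tool_pos: [0.4461, -0.1888, 0.1367]
tool_rot: [-0.001, 0.073, 0.997, 0.0]
wrist_force: [-0.3, 0.8, -1.2]
opening: 0.625
grasp_force: 74.4
```

```bash
python3 - <<'E'
from h import *
st()
for n in ['scene','top']:
    c=optics.capture(n); W=cloud(c)
    print(n,'plate',ext(c,(.446,-.19),.135,.16,-8.5)); print(n,'cyl',ext(c,(.446,-.19),.085,.1,-8.5))
    if n=='scene': save(c['frame'],'g8.png',(150,100,300,250),4)
E
```

```text
t 14.45 pos [ 446.1 -188.8  136.7] closeline 81.61 open 0.625 F [-0.3  0.8 -1.2] M [-0.    0.03  0.  ] g 74.4
scene plate {'n': 457, 'a': array([-39.5,  45.4]), 'b': array([-28.8,  29.4]), 'z': 0.1453}
scene cyl {'n': 350, 'a': array([-25.5,  43.5]), 'b': array([-27.1,  23.3]), 'z': 0.0926}
top plate {'n': 217, 'a': array([-40.3,  42.9]), 'b': array([ 5.5, 30.5]), 'z': 0.1445}
top cyl {'n': 77, 'a': array([-42.5, -24.8]), 'b': array([-4. , 27.8]), 'z': 0.0919}
```

View pics/g8.png

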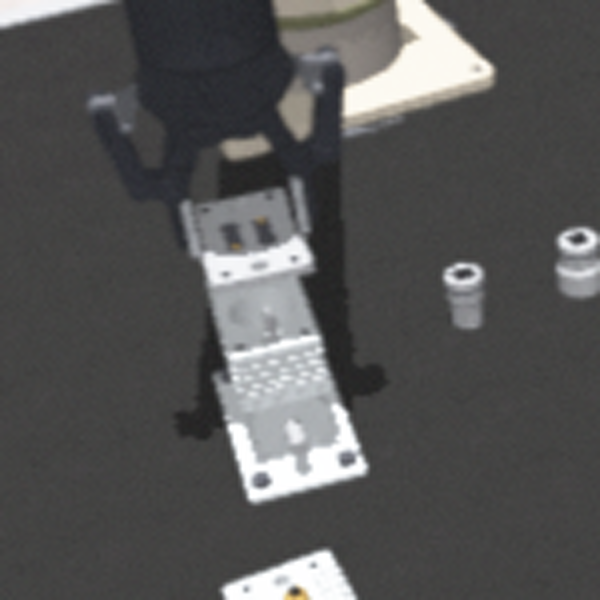

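Call:
apply_moves(
  increments=[
    [0, -1.5, -0.9, 0, 0],
    [0, 0, 0, -10, 0],
    [0, 0, 0, -8, 0],
    [0, 0, 0, -4, 0],
    [0, 0, 0, -4, 0],
    [0, 0, 0, -4, 0],
    [0, 0, 0, -3, 0],
    [0, 0, 0, 0, 0],
    [0, 0, 0, 0, 0],
  ],
)

```text
t: 15.45
tool_pos: [0.4446, -0.1905, 0.1043]
tool_rot: [-0.0, 0.074, 0.997, 0.0]
wrist_force: [0.4, 1.7, -3.2]
opening: 0.622
grasp_force: 74.3
```

```bash
python3 - <<'E'
from h import *
st()
for n in ['scene','top']:
    c=optics.capture(n); W=cloud(c)
    print(n,'plate',ext(c,(.446,-.19),.103,.117,-8.5)); print(n,'cyl',ext(c,(.446,-.19),.085,.1,-8.5))
E
```

```text
t 15.45 pos [ 444.6 -190.5  104.3] closeline 81.54 open 0.622 F [ 0.4  1.7 -3.2] M [ 0.46  0.03 -0.06] g 74.3
scene plate {'n': 428, 'a': array([-41.2,  43.2]), 'b': array([-29.6,  24.4]), 'z': 0.1129}
scene cyl {'n': 164, 'a': array([23.3, 43.5]), 'b': array([-27. ,  23.1]), 'z': 0.0925}
top plate {'n': 195, 'a': array([-41.1,  42.6]), 'b': array([ 6.3, 28.4]), 'z': 0.1121}
top cyl {'n': 21, 'a': array([-42.1, -41.8]), 'b': array([ 6. , 27.6]), 'z': 0.092}
```

Call:
apply_moves(
  increments=[
    [0, 0, 0, -4, 0],
    [0, 0, 0, -4, 0],
    [0, 0, 0, -3, 0],
    [0, 0, 0, 0, 0],
    [0, 0, 0, -1, 0],
    [0, 0, 0, -1, 0],
    [0, 0, 0, -1, 0],
    [0, 0, 0, 0, 0],
  ],
)

```text
t: 16.35
tool_pos: [0.4447, -0.1904, 0.0903]
tool_rot: [-0.0, 0.074, 0.997, 0.0]
wrist_force: [-1.0, 5.8, 0.3]
opening: 0.621
grasp_force: 74.7
```

```bash
python3 - <<'E'
from h import *
st()
E
```

```text
t 16.35 pos [ 444.7 -190.4   90.3] closeline 81.54 open 0.621 F [-1.   5.8  0.3] M [ 1.21  0.13 -0.13] g 74.7
```

Call:
apply_moves(
  increments=[
    [0, 0, 0.6, -0.5, 0],
    [0, 0, 0, -0.8, 0],
    [0, 0, 0, -0.8, 0],
    [0, 0, 0, 0, 0],
  ],
)

```text
t: 16.75
tool_pos: [0.4448, -0.1904, 0.09]
tool_rot: [0.0, 0.074, 0.997, 0.001]
wrist_force: [-12.0, 7.9, 28.5]
opening: 0.619
grasp_force: 78.1
```

```bash
python3 - <<'E'
from h import *
st()
E
```

```text
t 16.75 pos [ 444.8 -190.4   90. ] closeline 81.51 open 0.619 F [-12.    7.9  28.5] M [ 1.61  2.62 -0.08] g 78.1
```

Call:
apply_moves(
  increments=[
    [0, 0, 0, 1, 0],
    [0.68, 0, 0, 0, 0],
    [0.75, 0, 0, 0, 0],
    [0.9, 0, 0, 0, 0],
    [1, 0, 0, 0, 0],
    [1, 0, 0, 5, 0],
    [1, 0, 0, 30, 0],
    [1, 0, 0, 40, 0],
    [1, 45, -13, 10, 0.04],
    [1, 45, -13, 0, 0.04],
    [1, 45, -13, 0, 0.034],
    [1, 42, -14, 0, 0],
  ],
)

```text
t: 17.95
tool_pos: [0.6239, -0.2429, 0.1745]
tool_rot: [0.0, 0.015, 1.0, 0.0]
wrist_force: [0.6, -0.7, 0.4]
opening: 1.002
grasp_force: 0.0
```

Call:
apply_moves(
  increments=[
    [1, 0, 0, 0, 0],
    [1, 0, 0, 0, 0],
    [1, 0, 0, 0, 0],
  ],
)

```text
t: 18.25
tool_pos: [0.6208, -0.2435, 0.1748]
tool_rot: [0.0, 0.017, 1.0, 0.0]
wrist_force: [0.0, 0.2, 0.1]
opening: 1.0
grasp_force: 0.0
```

```bash
python3 - <<'E'
from h import *
st()
for n in ['top','scene']:
    c=optics.capture(n); W=cloud(c); print(n,'plate',rect(W,0,(.446,-.19),.094,.104,.065),ext(c,(.446,-.19),.094,.104,-8.5))
    m=(np.hypot(W[...,0]-.446,W[...,1]+.19)<.04)&(W[...,2]>.09)&(W[...,2]<.104); P=W[m]; print(len(P),np.linalg.lstsq(np.c_[P[:,:2]-[.446,-.19],np.ones(len(P))],P[:,2],rcond=None)[0].round(4))
    print(n,'head',ext(c,(.622,-.243),.01,.03,-2),rect(W,0,(.622,-.243),.012,.03,.06))
    print([(m['p'],toworld(c,m['location']).round(3)) for m in optics.mark_of(n,'head')])
    if n=='top': a=c['frame'][180:310,370:500]
b=c['frame'][160:290,150:280]; save(np.hstack([a,b]),'g9.png',None,3)
E
```

```text
t 18.25 pos [ 620.8 -243.5  174.8] closeline 88.01 open 1.0 F [0.  0.2 0.1] M [-0.01  0.04 -0.03] g 0.0Traceback (most recent call last):
  File "<stdin>", line 4, in <module>
  File "h.py", line 42, in ext
    return dict(n=int(m.sum()),a=np.percentile(a_[mid],[2,98]).round(1),b=np.percentile(b_,[2,98]).round(1),z=round(float(np.median(W[m][:,2])),4))
                                 ~~~~~~~~~~~~~^^^^^^^^^^^^^^^^
    return _quantile_unchecked(
        a, q, axis, out, overwrite_input, method, keepdims, weights)
    return _ureduce(a,
                    func=_quantile_ureduce_func,
    ...<5 lines>...
                    overwrite_input=overwrite_input,
                    method=method)
    r = func(a, **kwargs)
    result = _quantile(arr,
                       quantiles=q,
    ...<2 lines>...
                       out=out,
                       weights=wgt)
    slices_having_nans = np.isnan(arr[-1, ...])
                                  ~~~^^^^^^^^^
IndexError: index -1 is out of bounds for axis 0 with size 0
```

Arm occludes the plate from the top; use the scene camera only.

```bash
python3 - <<'E'
from h import *
c=optics.capture('scene'); W=cloud(c); print('plate',rect(W,0,(.446,-.19),.094,.104,.065),ext(c,(.446,-.19),.094,.104,-8.5))
m=(np.hypot(W[...,0]-.446,W[...,1]+.19)<.04)&(W[...,2]>.09)&(W[...,2]<.104); P=W[m]; print(len(P),np.linalg.lstsq(np.c_[P[:,:2]-[.446,-.19],np.ones(len(P))],P[:,2],rcond=None)[0].round(4))
print('head',ext(c,(.622,-.243),.01,.03,-2),rect(W,0,(.622,-.243),.012,.03,.06))
print([(m['p'],toworld(c,m['location']).round(3)) for m in optics.mark_of('scene','head')])
save(c['frame'],'g9.png',(130,110,280,260),4)
E
```

```text
plate (array([ 446.4, -192.2]), array([90.9, 56.3]), -8.7, 536, 0.099) {'n': 428, 'a': array([-38.7,  43.4]), 'b': array([-28.6,  24.5]), 'z': 0.0989}
421 [0.0007 0.0017 0.0991]
head {'n': 823, 'a': array([-41.5,  42.9]), 'b': array([-31.5,  26.3]), 'z': 0.0174} (array([ 622. , -245.2]), array([89.3, 60.3]), -1.9, 822, 0.0176)
[(0.8, array([ 0.634, -0.394,  0.005])), (0.65, array([ 0.621, -0.243,  0.004])), (0.18, array([ 0.598, -0.014, -0.   ]))]
```

View pics/g9.png

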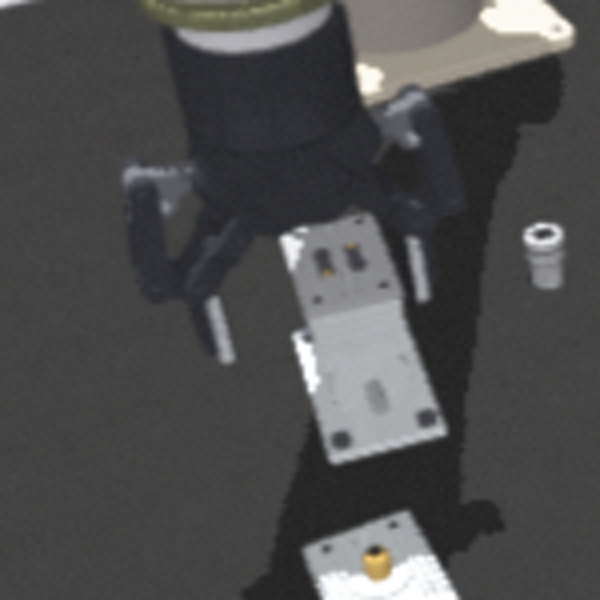

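Call:
apply_moves(
  increments=[
    [1, 1, 0, -40, 0],
    [1, 0, 0, -45, 0],
    [1, 0, 0, -45, 0],
    [0.9, 0, 0, -30, 0],
    [0.85, 0, 0, -12, 0],
    [0.8, 0, 0, -4, 0],
    [0.75, 0, 0, 0, 0],
    [0.5, 0, 0, 0, 0],
    [0, 0, 0, 0, 0],
    [0, 0, 0, 0, 0],
    [0, 0, 0, 0, 0],
  ],
  grip_force=60,
)

```text
t: 19.5
tool_pos: [0.624, -0.2438, 0.0007]
tool_rot: [0.002, 0.017, 1.0, -0.0]
wrist_force: [-3.0, 0.8, 8.1]
opening: 0.683
grasp_force: 66.0
```

```bash
python3 - <<'E'
from h import *
st()
E
```

```text
t 19.5 pos [ 624.  -243.8    0.7] closeline 88.06 open 0.683 F [-3.   0.8  8.1] M [0.18 0.31 0.01] g 66.0
```

Call:
apply_moves(
  increments=[
    [0, 0, 0, 8, 0],
    [0, 0, 0, 35, 0],
    [0, 0, 0, 45, 0],
    [0, 0, 0, 45, 0],
    [0, -35, 10, 8, -0.03],
    [0, -40, 12, 0, -0.03],
    [0, -40, 12, 0, -0.03],
    [0, -40, 12, 0, -0.023],
    [0, -21, 7, 0, 0],
    [0, 0, 0, 0, 0],
    [0, 0, 0, 0, 0],
    [0, 0, 0, 0, 0],
  ],
)

```text
t: 20.7
tool_pos: [0.4476, -0.1905, 0.1399]
tool_rot: [0.001, 0.073, 0.997, -0.0]
wrist_force: [-0.0, 0.6, -1.6]
opening: 0.676
grasp_force: 65.0
```

```bash
python3 - <<'E'
from h import *
st()
for n in ['scene','top']:
    c=optics.capture(n); W=cloud(c)
    for q,z0,z1 in [('slab',.145,.165),('plate',.094,.104)]:
        try: print(n,q,ext(c,(.446,-.19),z0,z1,-8.5))
        except Exception: pass
    if n=='scene': save(c['frame'],'g10.png',(150,100,300,250),4)
E
```

```text
t 20.7 pos [ 447.6 -190.5  139.9] closeline 81.59 open 0.676 F [-0.   0.6 -1.6] M [-0.11 -0.03 -0.02] g 65.0
scene slab {'n': 613, 'a': array([-41.4,  43.7]), 'b': array([-32.1,  28.1]), 'z': 0.1564}
scene plate {'n': 314, 'a': array([-20.3,  43.8]), 'b': array([-27.4,  24.6]), 'z': 0.0988}
top slab {'n': 250, 'a': array([-42.6,  41.3]), 'b': array([ 4.9, 31. ]), 'z': 0.1552}
top plate {'n': 66, 'a': array([-41.9, -30.1]), 'b': array([-2.1, 29.2]), 'z': 0.0979}
```

View pics/g10.png

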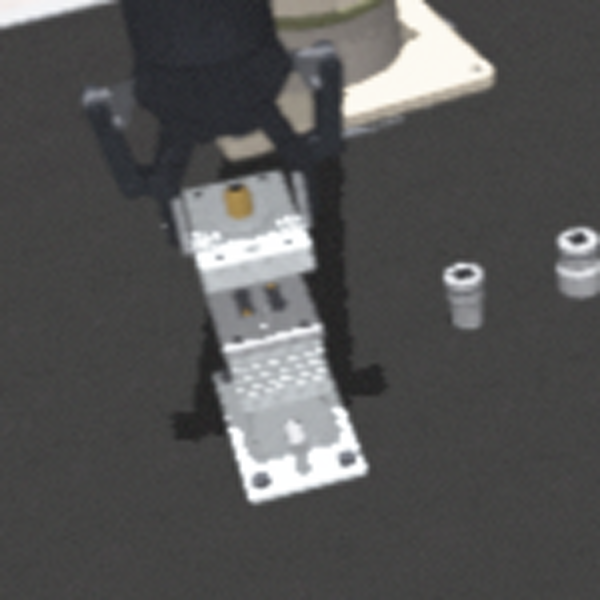

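Call:
apply_moves(
  increments=[
    [0, 0, 0, -10, 0],
    [0, 0, 0, -9, 0],
    [0, 0, 0, -4, 0],
    [0, 0, 0, -4, 0],
    [0, 0, 0, -4, 0],
    [0, 0, 0, -3, 0],
    [0, 0, 0, 0, 0],
    [0, 0, 0, 0, 0],
  ],
)

```text
t: 21.6
tool_pos: [0.4467, -0.1902, 0.1054]
tool_rot: [0.0, 0.073, 0.997, 0.0]
wrist_force: [-0.6, 0.1, -1.0]
opening: 0.68
grasp_force: 65.0
```

```bash
python3 - <<'E'
from h import *
st()
for n in ['scene']:
    c=optics.capture(n)
    print(n,ext(c,(.446,-.19),.112,.128,-8.5))
E
```

```text
t 21.6 pos [ 446.7 -190.2  105.4] closeline 81.59 open 0.68 F [-0.6  0.1 -1. ] M [ 0.14 -0.04  0.01] g 65.0
scene {'n': 556, 'a': array([-42.2,  42.6]), 'b': array([-32.2,  28.4]), 'z': 0.122}
```

Call:
apply_moves(
  increments=[
    [0, 0, 0, -2, 0],
    [0, 0, 0, -2, 0],
    [0, 0, 0, -1, 0],
    [0, 0, 0, 0, 0],
    [0, 0, 0, -0.8, 0],
    [0, 0, 0, -0.8, 0],
    [0, 0, 0, 0, 0],
  ],
)

```text
t: 22.35
tool_pos: [0.4468, -0.1902, 0.0987]
tool_rot: [0.0, 0.073, 0.997, 0.0]
wrist_force: [1.0, 1.6, -2.1]
opening: 0.684
grasp_force: 65.1
```

```bash
python3 - <<'E'
from h import *
st()
E
```

```text
t 22.35 pos [ 446.8 -190.2   98.7] closeline 81.59 open 0.684 F [ 1.   1.6 -2.1] M [ 0.29 -0.34 -0.04] g 65.1
```

Call:
apply_moves(
  increments=[
    [0, 0, 0, -0.7, 0],
    [0, 0, 0, -0.7, 0],
    [0, 0, 0, 0, 0],
  ],
)

```text
t: 22.65
tool_pos: [0.4468, -0.1902, 0.0986]
tool_rot: [0.0, 0.073, 0.997, 0.001]
wrist_force: [-7.3, 4.0, 18.5]
opening: 0.684
grasp_force: 67.4
```

Seated with 18 N. Release and go to the cap.

Call:
apply_moves(
  increments=[
    [0, 0, 0, 1, 0],
    [0.75, 0, 0, 0, 0],
    [0.9, 0, 0, 0, 0],
    [1, 0, 0, 0, 0],
    [1, 0, 0, 8, 0],
    [1, 0, 0, 40, 0],
    [1, 0, 0, 45, 0],
    [1, 25, 25, 0, 0],
    [1, 30, 35, 0, 0],
    [1, 30, 35, 0, 0],
    [1, 30, 35, -25, 0],
    [1, 30, 42, -45, 0],
  ],
)

```text
t: 23.85
tool_pos: [0.585, -0.029, 0.1359]
tool_rot: [0.002, 0.073, 0.997, 0.001]
wrist_force: [0.4, -0.0, -0.6]
opening: 1.001
grasp_force: 0.0
```

Call:
apply_moves(
  increments=[
    [1, 5.5, 5, -45, 0],
    [0.9, 0, 0, 0, 0],
    [0.8, 0, 0, 0, 0],
  ],
)

```text
t: 24.15
tool_pos: [0.5873, -0.0271, 0.0902]
tool_rot: [-0.001, 0.074, 0.997, -0.001]
wrist_force: [0.9, -1.4, 0.9]
opening: 0.799
grasp_force: 0.0
```

```bash
python3 - <<'E'
from h import *
st()
for n in ['scene','top']:
    c=optics.capture(n); W=cloud(c)
    print(n,'slab',rect(W,0,(.446,-.19),.108,.118,.065))
    try: print('cap',rect(W,0,(.597,-.013),.018,.03,.025))
    except Exception: pass
    h=cv2.cvtColor(c['frame'],cv2.COLOR_RGB2HSV); m=(h[...,0]>15)&(h[...,0]<35)&(h[...,1]>120)&(np.hypot(W[...,0]-.446,W[...,1]+.19)<.02)&(W[...,2]>.125)
    print('pipe',(W[m]*1000).mean(0).round(1),m.sum(), (W[m][:,2].max()*1000).round(1))
save(optics.capture('scene')['frame'],'g11.png',(190,120,340,250),5)
E
```

```text
t 24.15 pos [587.3 -27.1  90.2] closeline 81.54 open 0.799 F [ 0.9 -1.4  0.9] M [-0.04 -0.07 -0.01] g 0.0
scene slab (array([ 443.5, -191.4]), array([91.7, 60.3]), -8.4, 424, 0.115)
cap (array([596.4, -14.5]), array([29.3, 23.9]), -29.9, 95, 0.0254)
pipe [ 450.7 -192.2  131.3] 14 135.4
top slab (array([ 446.1, -188.8]), array([86.6, 60.7]), -8.6, 735, 0.1144)
cap (array([0., 0.]), array([0., 0.]), 0.0, 0, nan)
pipe [ 442.2 -186.   133. ] 8 135.1
  return _methods._mean(a, axis=axis, dtype=dtype,
  ret = ret.dtype.type(ret / rcount)
```

View pics/g11.png

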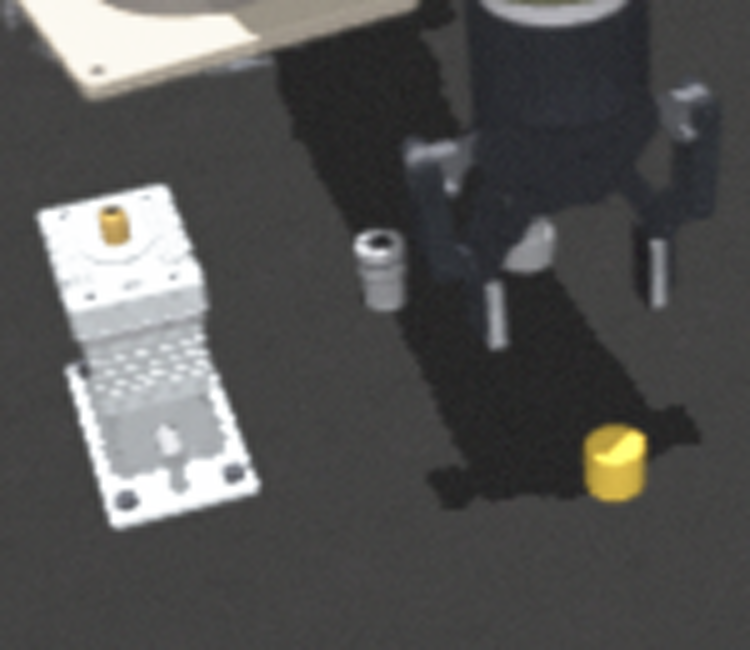

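Call:
apply_moves(
  increments=[
    [0.8, 10, 14, 0, 0],
    [0.7, 0, 0, -35, 0],
    [0.6, 0, 0, -35, 0],
    [0.6, 0, 0, -12, 0],
    [0.6, 0, 0, 0, 0],
    [0.5, 0, 0, 0, 0],
    [0.42, 0, 0, 0, 0],
    [0.36, 0, 0, 0, 0],
    [0.3, 0, 0, 0, 0],
    [0.2, 0, 0, 0, 0],
    [0.2, 0, 0, 0, 0],
  ],
  grip_force=25,
)

```text
t: 25.4
tool_pos: [0.5986, -0.0121, 0.009]
tool_rot: [0.001, 0.073, 0.997, 0.0]
wrist_force: [-1.4, -0.2, 7.1]
opening: 0.315
grasp_force: 24.2
```

```bash
python3 - <<'E'
from h import *
st()
c=optics.capture('scene'); W=cloud(c); print('cap',rect(W,0,(.597,-.013),.018,.028,.025)); 
E
```

```text
t 25.4 pos [598.6 -12.1   9. ] closeline 81.59 open 0.315 F [-1.4 -0.2  7.1] M [0.05 0.26 0.03] g 24.2
cap (array([604. , -12.8]), array([37.1, 33.1]), -53.3, 112, 0.0253)
```

Call:
apply_moves(
  increments=[
    [0.2, 0, 0, 15, 0],
    [0.2, 0, 0, 45, 0],
    [0.2, 0, 0, 45, 0],
    [0.2, 0, 0, 45, 0],
    [0.2, 0, 0, 16, 0],
    [0.2, -28, -32, 0, 0],
    [0.2, -30, -36, 0, 0],
    [0.2, -30, -36, 0, 0],
    [0.2, -30, -36, 0, 0],
    [0.2, -30, -36, 0, 0],
    [0.2, -3, -2, 0, 0],
    [0.2, 0, 0, 0, 0],
  ],
)

```text
t: 26.65
tool_pos: [0.4461, -0.1911, 0.1747]
tool_rot: [0.001, 0.075, 0.997, 0.001]
wrist_force: [0.3, 0.8, -0.4]
opening: 0.311
grasp_force: 24.8
```

Call:
apply_moves(
  increments=[
    [0.2, 0, 0, 0, 0],
    [0.2, 0, 0, 0, 0],
    [0.2, 0, 0, 0, 0],
  ],
)

```text
t: 26.95
tool_pos: [0.4473, -0.1893, 0.1736]
tool_rot: [-0.0, 0.072, 0.997, -0.0]
wrist_force: [-0.7, -0.7, -0.5]
opening: 0.308
grasp_force: 24.8
```

```bash
python3 - <<'E'
from h import *
st()
for n in ['scene','top']:
    c=optics.capture(n); W=cloud(c); h=cv2.cvtColor(c['frame'],cv2.COLOR_RGB2HSV)
    m=(h[...,0]>12)&(h[...,0]<35)&(h[...,1]>110)&(np.hypot(W[...,0]-.446,W[...,1]+.19)<.035)
    for q,z0,z1 in [('captop',.185,.2),('capside',.16,.185),('pipe',.12,.138)]:
        k=m&(W[...,2]>z0)&(W[...,2]<z1)
        if k.sum(): print(n,q,k.sum(),(W[k]*1000).mean(0).round(1),(W[k]*1000).min(0).round(1),(W[k]*1000).max(0).round(1),'cols',np.argwhere(k)[:,1].min(),np.argwhere(k)[:,1].max())
    if n=='scene': save(c['frame'],'g12.png',(170,80,270,180),6)
E
```

```text
t 26.95 pos [ 447.3 -189.3  173.6] closeline 81.69 open 0.308 F [-0.7 -0.7 -0.5] M [-0.02 -0.05  0.01] g 24.8
scene captop 84 [ 449.7 -190.9  189.8] [ 434.5 -204.1  185.2] [ 461.4 -176.8  197.4] cols 202 214
scene capside 88 [ 455.8 -192.2  175.6] [ 445.5 -203.9  165.5] [ 461.5 -178.3  185. ] cols 203 215
scene pipe 29 [ 450.1 -192.2  128.9] [ 445.2 -197.3  120.9] [ 454.5 -186.5  136.3] cols 210 215
top captop 1 [ 436.6 -178.6  188.1] [ 436.6 -178.6  188.1] [ 436.6 -178.6  188.1] cols 411 411
top capside 5 [ 436.2 -179.9  174.6] [ 434.8 -181.6  168.1] [ 437.8 -178.2  183.6] cols 409 412
```

View pics/g12.png

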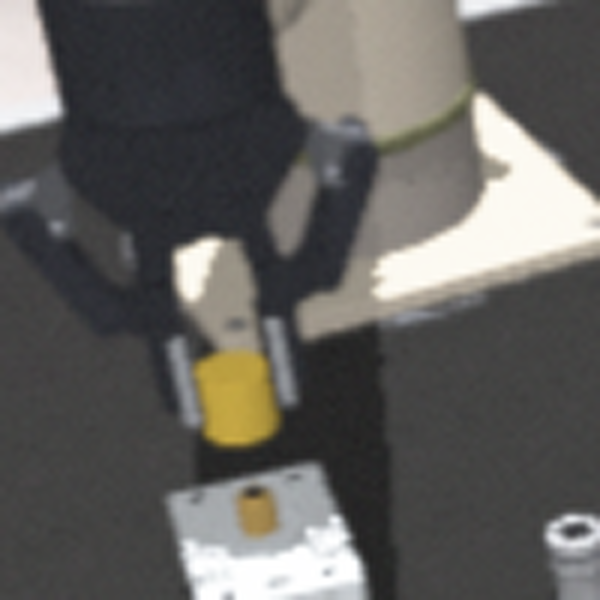

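Call:
apply_moves(
  increments=[
    [0.2, -0.5, -1, -8, 0],
    [0.2, 0, 0, -8, 0],
    [0.2, 0, 0, -8, 0],
    [0.2, 0, 0, -4, 0],
    [0.2, 0, 0, -4, 0],
    [0.2, 0, 0, -4, 0],
    [0.2, 0, 0, 0, 0],
  ],
)

```text
t: 27.75
tool_pos: [0.446, -0.1911, 0.1371]
tool_rot: [-0.0, 0.073, 0.997, 0.0]
wrist_force: [0.4, 0.1, 0.1]
opening: 0.312
grasp_force: 24.8
```

```bash
python3 - <<'E'
from h import *
st()
E
```

```text
t 27.75 pos [ 446.  -191.1  137.1] closeline 81.59 open 0.312 F [0.4 0.1 0.1] M [ 0.    0.05 -0.02] g 24.8
```

Call:
apply_moves(
  increments=[
    [0.2, 0.4, 0.6, -3, 0],
    [0.2, 0, 0, -3, 0],
    [0.2, 0, 0, -2, 0],
    [0.2, 0, 0, -1, 0],
    [0.2, 0, 0, -1, 0],
    [0.2, 0, 0, 0, 0],
  ],
)

```text
t: 28.35
tool_pos: [0.4465, -0.1906, 0.1275]
tool_rot: [-0.0, 0.073, 0.997, 0.0]
wrist_force: [0.6, 0.4, -0.3]
opening: 0.314
grasp_force: 24.8
```

```bash
python3 - <<'E'
from h import *
st()
E
```

```text
t 28.35 pos [ 446.5 -190.6  127.5] closeline 81.59 open 0.314 F [ 0.6  0.4 -0.3] M [-0.05 -0.01 -0.03] g 24.8
```

Call:
apply_moves(
  increments=[
    [0.2, 0, 0, -0.8, 0],
    [0.2, 0, 0, -0.8, 0],
    [0.2, 0, 0, -0.5, 0],
    [0.2, 0, 0, 0, 0],
  ],
)

```text
t: 28.75
tool_pos: [0.4468, -0.1907, 0.1269]
tool_rot: [0.0, 0.073, 0.997, 0.0]
wrist_force: [-7.5, 3.2, 18.0]
opening: 0.312
grasp_force: 26.4
```

Call:
apply_moves(
  increments=[
    [0.2, 0, 0, 1, 0],
    [0.36, 0, 0, 0, 0],
    [0.45, 0, 0, 0, 0],
    [0.6, 0, 0, 0, 0],
    [0.6, 0, 0, 0, 0],
    [0.6, 0, 0, 8, 0],
    [0.6, 0, 0, 35, 0],
    [0.6, 0, 0, 40, 0],
    [0.6, 10, 45, 0, 0],
    [0.6, 10, 45, 0, 0],
    [0.6, 10, 45, 0, 0],
    [0.6, 0, 0, 0, 0],
  ],
)

```text
t: 29.95
tool_pos: [0.4776, -0.0492, 0.2099]
tool_rot: [0.0, 0.069, 0.998, 0.001]
wrist_force: [-0.3, -0.9, -0.1]
opening: 0.598
grasp_force: 0.0
```

```bash
python3 - <<'E'
from h import *
st()
for n in ['scene','top']:
    c=optics.capture(n); W=cloud(c); h=cv2.cvtColor(c['frame'],cv2.COLOR_RGB2HSV)
    m=(h[...,0]>12)&(h[...,0]<35)&(h[...,1]>110)&(np.hypot(W[...,0]-.446,W[...,1]+.19)<.035)&(W[...,2]>.1)
    print(n,m.sum(),np.percentile(W[m][:,2]*1000,[5,50,95]).round(1)); print('slab',rect(W,0,(.446,-.19),.108,.118,.065))
    if n=='scene': save(c['frame'],'g13.png',(150,90,350,240),4)
E
```

```text
t 29.95 pos [477.6 -49.2 209.9] closeline 82.1 open 0.598 F [-0.3 -0.9 -0.1] M [-0.01  0.   -0.01] g 0.0
scene 147 [123.2 140.4 144.9]
slab (array([ 443.8, -191.5]), array([92.4, 60.2]), -8.5, 374, 0.1147)
top 37 [135.2 143.1 146.1]
slab (array([ 443.2, -206.2]), array([86., 25.]), -9.0, 263, 0.1144)
```

View pics/g13.png

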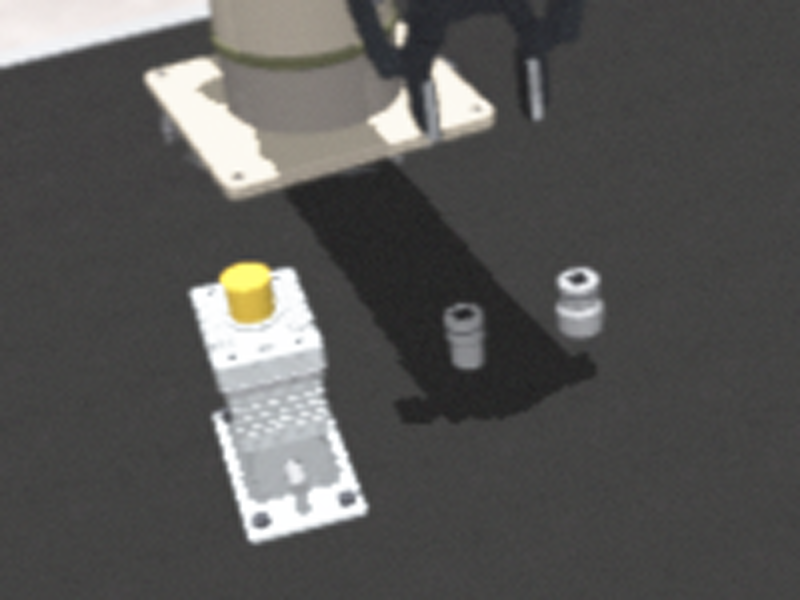

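The picture shows the stack complete, with the cap seated at about (247,290). Its top is at roughly 143 mm, as it should be (118 + 25), and the arm is clear. Handing in.

```bash
python3 -c "
from workcell import ctrl
print(ctrl.hand_in())"
```

```text
the job is handed in; nothing more can be done
None
```

The pump top end is back together on the crankcase in the order asked (cylinder, steel valve plate reeds up, aluminium head pipe up, yellow cap fully down), and the job was handed in at about 30 s with the arm clear; the hand-in gave no verdict.

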